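Snap the control board into the paint-mixing rack's control box

TASK

Fit the replacement circuit board into the open control box of the paint-mixing rack: set its four holes over the white snap posts, with the green terminal block at the cable-gland end, and push it down beside the posts until every corner has clicked home on its standoff and the board stays there by itself. The box stands on soft rubber feet and gives under your hand, so feel for the clicks, a corner or an end at a time, and never bear down with more than 20 newtons. Leave the paint tin, the mixing cup and the dropper bottle standing where they are.

Things in the scene. Friction and masses are not known exactly. Their poses are not given: they have to be found in the camera images.
- board: Loose stiff green circuit board, 130 (x) x 90 (y) x 2 mm, about 200 g, lying components up on the blue pad. Origin: centre of its underside, z up. +x points to the end with the green screw-terminal block, -x to the end with the white pin header. All tall parts stand on its middle line (|y| under 17 mm); the strips beyond that along both long edges are flat and bare, 8 mm holes in the corners.
- sink_top (a point): Centre of the top face of the finned aluminium heat sink that stands in the middle of the board, 32 mm above the board's underside. It is 50 mm along the board's x, 18 mm across its y, 30 mm high: the sturdy part to hold the board by; the board is bare beside it. Along x to either side: a blue relay 15 mm high and two black capacitor cans 20 mm high.
- terminal (a point): Centre of the top of the green terminal block (14 x 32 x 11 mm high) at the board's +x end, 55 mm from the board's centre.
- box: Shallow grey sheet-steel base of the control box, cover off: 200 (x) x 176 (y) mm, walls 36 mm high and 3 mm thick, floor 3 mm, a round screw boss in each corner. Origin: centre of its underside, 30 mm above the bench, z up; +x points to the wall with three cable glands (21 mm long).
- feet: Four soft black rubber anti-vibration feet, fixed to the bench, that carry the box. Pushed on, the box sinks straight down, 1 mm for each 1.4 N (1 to 2 mm under the board alone), and comes back up when let go: where the posts were before the push is not where they are during it. Origin: on the bench under the box's centre, axes as the box's.
- posts: The four snap posts, fixed in the box at x = +-57, y = +-36 mm. Origin: between them, level with their shoulders, 15 mm above the box's underside. Set over the tips the board rests on the barbs, underside some 7 mm above the shoulders. Pushed down, the barbs fold at about 8 N per post and spring out over it 2 mm above the shoulder: the push drops off (click) and it is locked, with 1 mm of play.
- pad: Fixed flat light-blue foam pad, 180 x 170 x 12 mm, on which the board lies at the start. Origin: centre of its underside.
- tin: Bystander: closed dark-green paint tin, 111 mm wide, 121 mm high, 0.95 kg. Origin: centre of its underside.
- cup: Bystander: empty clear plastic mixing cup, 90 mm wide at the rim, 105 mm high. Origin: centre of its underside.
- dropper: Bystander: small hardener dropper bottle with white nozzle, 38 mm wide, 106 mm high. Origin: centre of its underside.
- hole1 (a point): Centre of the 8 mm hole at the board's terminal-block end (+x), +y side, x, y = +57, +36 mm from the board's origin, on the underside. Belongs on post1.
- post1 (a point): Axis of the snap post at the box's gland end (+x), +y side, at the top of its shoulder, where the board's underside rests when home. White nylon: stem 13 mm thick; above the shoulder a slim tapered tip reaches 15 mm up, with two springy barbs that spread to 11.5 mm, widest 4 mm above the shoulder.
- push1 (a point): Bare spot on the board's top face, 19 mm inboard of hole1 along x (x, y = +38, +36 mm), good for pushing; bare for 13 mm in x and 9 mm in y each way, and 19 mm inboard in y. The board is stiff: the first corner goes at about 9 to 13 N (less with a narrow fingertip) and lifts the opposite one to 10 to 14 mm, the second one of an end at 6 to 10 N.
- hole2 (a point): Centre of the 8 mm hole at the board's terminal-block end (+x), -y side, x, y = +57, -36 mm from the board's origin, on the underside. Belongs on post2.
- post2 (a point): Axis of the snap post at the box's gland end (+x), -y side, at the top of its shoulder, where the board's underside rests when home. White nylon: stem 13 mm thick; above the shoulder a slim tapered tip reaches 15 mm up, with two springy barbs that spread to 11.5 mm, widest 4 mm above the shoulder.
- push2 (a point): Bare spot on the board's top face, 19 mm inboard of hole2 along x (x, y = +38, -36 mm), good for pushing; bare for 13 mm in x and 9 mm in y each way, and 19 mm inboard in y. The board is stiff: the first corner goes at about 9 to 13 N (less with a narrow fingertip) and lifts the opposite one to 10 to 14 mm, the second one of an end at 6 to 10 N.
- hole3 (a point): Centre of the 8 mm hole at the board's pin-header end (-x), +y side, x, y = -57, +36 mm from the board's origin, on the underside. Belongs on post3.
- post3 (a point): Axis of the snap post at the box's far end (-x), +y side, at the top of its shoulder, where the board's underside rests when home. White nylon: stem 13 mm thick; above the shoulder a slim tapered tip reaches 15 mm up, with two springy barbs that spread to 11.5 mm, widest 4 mm above the shoulder.
- push3 (a point): Bare spot on the board's top face, 19 mm inboard of hole3 along x (x, y = -38, +36 mm), good for pushing; bare for 13 mm in x and 9 mm in y each way, and 19 mm inboard in y. Once both corners of one end are home, the other two go down nearly together, at about 11 to 15 N.
- hole4 (a point): Centre of the 8 mm hole at the board's pin-header end (-x), -y side, x, y = -57, -36 mm from the board's origin, on the underside. Belongs on post4.
- post4 (a point): Axis of the snap post at the box's far end (-x), -y side, at the top of its shoulder, where the board's underside rests when home. White nylon: stem 13 mm thick; above the shoulder a slim tapered tip reaches 15 mm up, with two springy barbs that spread to 11.5 mm, widest 4 mm above the shoulder.
- push4 (a point): Bare spot on the board's top face, 19 mm inboard of hole4 along x (x, y = -38, -36 mm), good for pushing; bare for 13 mm in x and 9 mm in y each way, and 19 mm inboard in y. Once both corners of one end are home, the other two go down nearly together, at about 11 to 15 N.

How it is judged (in metres and radians):
On the way:
1. the board is set over the posts: every hole has its own post's tip in it (horizontal distance between hole1 and post1 below 0.004 m and z of hole1 in the frame of post1 below 0.0105 m and horizontal distance between hole2 and post2 below 0.004 m and z of hole2 in the frame of post2 below 0.0105 m and horizontal distance between hole3 and post3 below 0.004 m and z of hole3 in the frame of post3 below 0.0105 m and horizontal distance between hole4 and post4 below 0.004 m and z of hole4 in the frame of post4 below 0.0105 m), for 0.2 s.
At the end, for the whole second after the job is handed in: Every hole of the board is on its own post (hole1 on post1 and so on, within 2.5 mm sideways), with the board's underside within 1.2 mm of each post's shoulder, that is below all the barbs, at rest and let go (horizontal distance between hole1 and post1 below 0.0025 m and z of hole1 in the frame of post1 below 0.0012 m and horizontal distance between hole2 and post2 below 0.0025 m and z of hole2 in the frame of post2 below 0.0012 m and horizontal distance between hole3 and post3 below 0.0025 m and z of hole3 in the frame of post3 below 0.0012 m and horizontal distance between hole4 and post4 below 0.0025 m and z of hole4 in the frame of post4 below 0.0012 m and linear speed of board below 0.01 m/s); the robot touches nothing.
It fails at once if the board is borne down on with more than 20 N: the box is pushed down more than 16.1 mm on its springy feet (20 N and the board's weight) (distance of box from where it was at the start of the episode above 0.0161 m).
It fails at once if the tin, the cup or the dropper bottle is moved by more than 20 mm or tipped (distance of any of tin, cup, dropper from where it was at the start of the episode above 0.02 m or angle between any of tin, cup, dropper's own z axis and vertical above 0.3 rad).
It also fails if it takes over 64 s, if anything falls off the work surface, if the arm or the gripper's body presses on something with over 40 N, if the wrist force passes 120 N, or if a joint passes its speed limit or range.

ROBOT

A 6-joint arm with a two-finger parallel gripper is mounted at the origin on the work surface. World frame = base frame: x ahead of the robot, y to its left, z up, the work surface at z = 0. Lengths are in m, angles in degrees, forces in N, time in s.
With the tool pointing down it reaches from about 0.325 to 0.9 m from the base axis. Payload 3.5 kg.
Tool frame: the origin (TCP) lies midway between the tips of the shut fingers; the grasp point (between the pads) lies 19 mm behind it; z points along the fingers, y is the line along which they close (so a half turn about z gives the same grasp; the last joint's range is limited). The gripper opens to 85 mm and grips with 20 to 120 N. Pads are 22 mm wide; open, the fingers measure 114 mm over their backs; the gripper's body (76 mm by 85 mm) begins 54 mm behind the grasp point. The pads swing forward as they close: fully open they stand 13 mm farther back than shut.
Start: joints at [-74.106, 15.837, -1.513, 72.651, 0, 84.076], TCP at [0.232, -0.58, 0.231] pointing down, gripper open.
Joint ranges: [-178.77, 178.77], [-48.84, 107.48], [-61.69, 71.31], [-111.58, 123.2], [-90, 87.43], [-180, 180]. Speed limits (degrees/s): [147.25, 147.25, 180, 180, 180, 180].

INTERFACE

Orientations are given as [roll, pitch, yaw] about the fixed x, y, z axes, in that order (R = Rz(yaw) Ry(pitch) Rx(roll)).
In Python, from plant import get_obs, snapshot, camera_params, ctrl, find_in, outline_of, spot_point gives the robot as it stands.
- The arm moves only by the shell command python3 -m pendant 'ROWS'. ROWS is text: rows parted by semicolons, each of 7 numbers parted by spaces: the shift along the tool's x, y, z in m, then the turn, a rotation vector about the tool's x, y, z in degrees, then the opening, from 0 (shut) to 1 (fully open). In form: tx ty tz ax ay az gripper; .... A call has 1 to 10 rows; each row is the pose to reach, as a shift and turn from the pose commanded when the call began, along the tool's axes at that moment; what a row does not reach only later rows make up. A row lasts 1/12 s, in which the tool goes at most 41.7 mm and 7.16 degrees, less where a joint would pass 70% of its speed; a pose out of reach is approached as far as the arm can. A call with a gripper value outside its range is refused whole. The fingers move at their own pace and stop on an object; the grip force is fixed at half the most. Time passes only in rows, so rows that repeat a pose let the fingers close. It gives the time, the measured TCP pose, the force, the opening and the grip force at its end, in the units of the state.
- get_obs(): the state, without advancing time (a new reading comes with each control period).
- snapshot(name): name is "scene" or "top" or "wrist"; returns (picture, depth): 480x640x3 uint8, blue, green, red; 480x640 float32, m along the optical axis (not along the pixel's ray), 0 where there is no reading.
- camera_params(name): a dict with "K" (3x3 intrinsics, pixels), "pose" (4x4, takes a point from camera to world coordinates). Camera axes: x right, y up, looking along -z (the intrinsics and any distortion apply to the point x, -y, -z); pixel columns grow to the right and rows downward; lengths in m; the calibration is good to about 2 mm. A picture is of the moment at which its call begins: read the wrist's pose just before it. camera_params takes no time and is no camera call; for the wrist camera it gives the pose at the moment of the call.
- ctrl.job_done(): hands the job in; it is judged then, once.
Trained networks look in the newest picture that a camera, given by its name, has taken for a name from the list of things; names that differ only in an ending like _2 or _b are one class to them, and where a whole thing is asked for, a point or a joint stands for the part that bears it (a point fixed in the world has none). Each returns a list of dicts, best first, with "p" (0 to 1); they miss things now and then, are a little off and sometimes report something else, mostly with a low value. They report only what shows in the picture. A call takes as long as a camera call.
- find_in(query, camera): "point" ([x, y, z] in m, in world coordinates, good to about 4 mm: the middle of the surface that is visible of it).
- outline_of(query, camera): "region" (480x640 bool, what is visible of it).
- spot_point(query, camera): "point" ([x, y, z] in m, in world coordinates, good to about 4 mm: a listed point, or the origin of a listed thing).
The state is a dict: "t": time; "joint_positions": joint angles; "dq": joint speeds; "effort": joint torques, N m; "position": TCP position; "eef_rot": TCP orientation; "wrist_force": force on the tool from outside, world axes, zero at the start; "ft_torque": the same for the moment, N m; "grip_width": opening from 0.0 (shut) to 1.0 (fully open); "finger_force": force on a finger pad.
Only numpy, scipy, OpenCV 4.12 (cv2) and the standard library are available. Lean on these libraries where they do the work, as an engineer would, in place of code of your own. Each camera call takes 0.05 s, during which the arm holds its last target. There are 200 camera calls.

## Working session

There is one attempt and no reset: what is moved stays moved. The work goes in short steps, Python scripts to look and compute and a shell command to move; the robot and the scene stay as the last step left them, time stands still between calls to the robot, and variables do not carry over. Pictures are saved under pics/ and viewed, at most 10 in all, crops included, and the job is handed in when it is done.

```bash
ls; mkdir -p pics
cat > h.py <<'E'
import numpy as np, cv2
from scipy.spatial.transform import Rotation as R
from plant import get_obs, snapshot, camera_params, ctrl, find_in, outline_of, spot_point
def st():
    o=get_obs(); print('t',round(o['t'],2),'pos',np.round(o['position'],4),'rot',np.round(o['eef_rot'],2),'F',np.round(o['wrist_force'],2),'grip',np.round(o['grip_width'],3),'j',np.round(o['joint_positions'],1)); return o
def cloud(d,cam,P=None):
    K=cam['K']; v,u=np.indices(d.shape); x=(u-K[0,2])/K[0,0]*d; y=(v-K[1,2])/K[1,1]*d
    p=np.stack([x,-y,-d],-1); T=cam['pose']; w=p@T[:3,:3].T+T[:3,3]; w[d<=0]=np.nan; return w
def proj(p,cam):
    T=np.array(cam['pose']); q=(np.array(p)-T[:3,3])@T[:3,:3]; K=cam['K']
    return np.array([K[0,0]*q[0]/-q[2]+K[0,2], K[1,1]*(-q[1])/-q[2]+K[1,2]])
def totool(w):  # world vector -> tool axes
    o=get_obs(); return R.from_euler('xyz',o['eef_rot'],degrees=True).inv().apply(w)
E
python3 - <<'E'
from h import *
o=st()
for c in ['top','scene']:
    im,d=snapshot(c); cv2.imwrite(f'pics/{c}0.png',im); cp=camera_params(c); print(c,cp.keys(),np.round(cp['pose'],3).tolist(),cp['K'].tolist())
    for q in ['board','sink_top','terminal','box','tin','cup','dropper','pad']:
        r=spot_point(q,c); print(q,[(np.round(x['point'],3).tolist(),round(x['p'],2)) for x in r[:2]])
    for q in ['hole1','hole2','hole3','hole4','post1','post2','post3','post4']:
        r=spot_point(q,c); print(q,[(np.round(x['point'],3).tolist(),round(x['p'],2)) for x in r[:2]])
E
```

```text
pics
t 0.0 pos [ 0.232  -0.5795  0.2301] rot [-1.7987e+02 -1.0000e-02  2.1820e+01] F [ 0.17 -0.29 -0.51] grip 1.0 j [-74.1  15.9  -1.6  72.7  -0.   84.1]
top dict_keys(['K', 'pose']) [[-0.056, 0.978, -0.2, 0.361], [-0.998, -0.055, 0.009, -0.005], [-0.003, 0.201, 0.98, 1.337], [0.0, 0.0, 0.0, 1.0]] [[488.5669622567276, 0.0, 320.50237166053347], [0.0, 488.5669622567276, 247.24730257908934], [0.0, 0.0, 1.0]]
board [([0.526, 0.19, 0.008], 0.63)]
sink_top [([0.53, 0.186, 0.046], 0.93), ([0.588, -0.146, 0.046], 0.67)]
terminal [([0.58, 0.189, 0.022], 0.76), ([0.487, 0.139, 0.016], 0.69)]
box [([0.524, -0.156, 0.032], 0.63)]
tin [([0.771, 0.032, 0.002], 0.68), ([0.527, -0.157, 0.006], 0.62)]
cup [([0.564, -0.444, -0.002], 0.74)]
dropper [([0.55, 0.436, -0.0], 0.61)]
pad []
hole1 [([0.587, 0.154, 0.012], 0.95), ([0.574, 0.229, 0.01], 0.94)]
hole2 [([0.587, 0.154, 0.012], 0.95), ([0.574, 0.229, 0.01], 0.94)]
hole3 [([0.587, 0.154, 0.012], 0.95), ([0.574, 0.229, 0.01], 0.94)]
hole4 [([0.587, 0.154, 0.012], 0.95), ([0.574, 0.229, 0.01], 0.94)]
post1 [([0.486, -0.097, 0.049], 0.98), ([0.457, -0.
[... 764 characters left out ...]
0.002], 0.92), ([0.462, 0.206, 0.015], 0.19)]
dropper [([0.55, 0.43, -0.008], 0.64)]
pad [([0.53, 0.195, -0.002], 0.59), ([0.523, -0.157, 0.031], 0.53)]
hole1 [([0.575, 0.224, 0.013], 0.89), ([0.459, 0.214, 0.014], 0.76)]
hole2 [([0.575, 0.224, 0.013], 0.89), ([0.459, 0.214, 0.014], 0.76)]
hole3 [([0.575, 0.224, 0.013], 0.89), ([0.459, 0.214, 0.014], 0.76)]
hole4 [([0.575, 0.224, 0.013], 0.89), ([0.459, 0.214, 0.014], 0.76)]
post1 [([0.482, -0.1, 0.039], 0.9), ([0.562, -0.206, 0.043], 0.82)]
post2 [([0.482, -0.1, 0.039], 0.9), ([0.562, -0.206, 0.043], 0.82)]
post3 [([0.482, -0.1, 0.039], 0.9), ([0.562, -0.206, 0.043], 0.82)]
post4 [([0.482, -0.1, 0.039], 0.9), ([0.562, -0.206, 0.043], 0.82)]
```

View pics/top0.png

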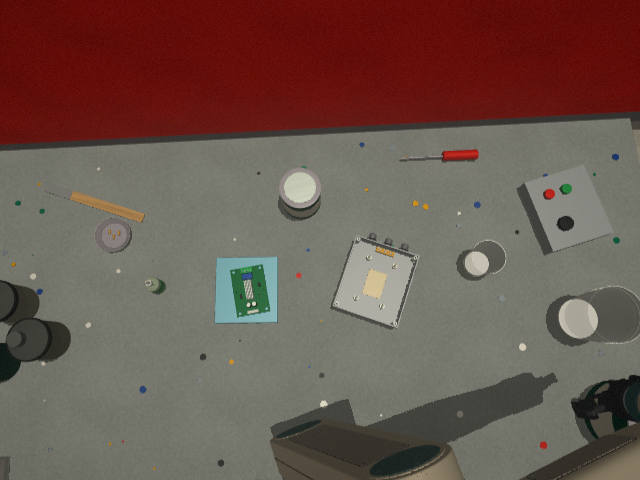

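Run:
```python
from h import *
for c in ['top','scene']:
    snapshot(c)
    for q in ['hole1','post1']:
        r=spot_point(q,c); print(q,[(np.round(x['point'],3).tolist(),round(x['p'],2)) for x in r])
    r=find_in('terminal',c);print('term',[(np.round(x['point'],3).tolist(),round(x['p'],2)) for x in r])
```

```text
hole1 [([0.588, 0.154, 0.014], 0.9), ([0.46, 0.211, 0.013], 0.87), ([0.476, 0.142, 0.011], 0.58), ([0.577, 0.228, 0.013], 0.55)]
post1 [([0.588, -0.144, 0.046], 0.84), ([0.484, -0.1, 0.048], 0.74), ([0.456, -0.168, 0.046], 0.65), ([0.565, -0.212, 0.042], 0.61)]
term [([0.524, 0.18, 0.013], 0.67), ([0.758, 0.029, 0.126], 0.24)]
hole1 [([0.47, 0.142, 0.012], 0.93), ([0.583, 0.151, 0.008], 0.89), ([0.576, 0.222, 0.013], 0.88), ([0.462, 0.213, 0.014], 0.66), ([0.578, 0.194, 0.02], 0.42)]
post1 [([0.487, -0.104, 0.041], 0.83), ([0.587, -0.143, 0.042], 0.77), ([0.462, -0.165, 0.04], 0.73), ([0.562, -0.208, 0.044], 0.6), ([0.524, -0.158, 0.03], 0.22)]
term [([0.531, 0.192, 0.011], 0.93)]
```

The picture shows the board on the blue pad around (250,290) and the box at (376,282) with its glands at the top, towards world +x. The tin (300,190), the cup and the dropper bottle are clear of both. Networks give the board at about (0.524, 0.186) with yaw about 7°, and the box at about (0.523, -0.155) with yaw about -22°.

Run:
```python
from h import *
o=st(); c=camera_params('wrist'); print(c['K'].tolist())
Rt=R.from_euler('xyz',o['eef_rot'],degrees=True).as_matrix(); T=np.array(c['pose'])
print('cam in tool',Rt.T@(T[:3,3]-o['position']),'look',Rt.T@-T[:3,2],'up',Rt.T@T[:3,1])
print('tool shift to box view',totool(np.array([0.52,-0.155,0.33])-o['position']))
```

```text
t 2.1 pos [ 0.2323 -0.5802  0.2313] rot [-180.     -0.     21.81] F [-0.02 -0.75 -0.63] grip 0.999 j [-74.1  15.8  -1.5  72.7   0.   84.1]
[[344.9263532299977, 0.0, 324.6016971739251], [0.0, 344.9263532299977, 239.5136656967086], [0.0, 0.0, 1.0]]
cam in tool [ 0.07759808  0.00191456 -0.14360566] look [-0.30393104 -0.00115957  0.95269333] up [9.52693938e-01 7.99599867e-05 3.03931331e-01]
tool shift to box view [ 0.42515078 -0.28785884 -0.09868087]
```

```bash
r="0.425 -0.288 -0.02 0 0 -136 1"; python3 -m pendant '0.2 -0.13 -0.02 0 0 -70 1;0.2 -0.13 -0.02 0 0 -70 1;0.2 -0.13 -0.02 0 0 -70 1;0.2 -0.13 -0.02 0 0 -70 1;0.2 -0.13 -0.02 0 0 -70 1;0.2 -0.13 -0.02 0 0 -70 1;0.2 -0.13 -0.02 0 0 -70 1;0.425 -0.288 -0.02 0 0 -136 1;0.425 -0.288 -0.02 0 0 -136 1;0.425 -0.288 -0.02 0 0 -136 1'; python3 -c "
from h import *
o=st(); print(totool(np.array([0.52,-0.155,0.25])-o['position']))"
```

```text
t: 2.93
position: [0.4385, -0.2795, 0.2516]
eef_rot: [180.0, 0.0, 93.7]
wrist_force: [2.0, -0.3, -1.6]
grip_width: 1.002
finger_force: 0.0
t 2.93 pos [ 0.4385 -0.2795  0.2516] rot [1.7996e+02 3.0000e-02 9.3690e+01] F [ 1.96 -0.29 -1.62] grip 1.002 j [-39.6   4.5 -12.7  72.7   0.   46.7]
[0.11896318 0.08937233 0.00161154]
```

```bash
python3 -m pendant '0.119 0.089 0.002 0 0 -64 1;0.119 0.089 0.002 0 0 -64 1;0.119 0.089 0.002 0 0 -64 1;0.119 0.089 0.002 0 0 -64 1;0.119 0.089 0.002 0 0 -64 1;0.119 0.089 0.002 0 0 -64 1;0.119 0.089 0.002 0 0 -64 1;0.119 0.089 0.002 0 0 -64 1;0.119 0.089 0.002 0 0 -64 1;0.119 0.089 0.002 0 0 -64 1'
python3 - <<'E'
from h import *
o=st(); c=camera_params('wrist'); im,d=snapshot('wrist'); cv2.imwrite('pics/w1.png',im); np.savez('w1.npz',d=d,pose=c['pose'],K=c['K'])
for q in ['post1','box','posts']:
    r=spot_point(q,'wrist'); print(q,[(np.round(x['point'],4).tolist(),round(x['p'],2),proj(x['point'],c).round().tolist()) for x in r])
E
```

```text
t: 3.77
position: [0.5197, -0.1563, 0.2494]
eef_rot: [180.0, 0.0, 157.6]
wrist_force: [-0.1, -0.5, -0.6]
grip_width: 1.001
finger_force: 0.0
t 3.77 pos [ 0.5197 -0.1563  0.2494] rot [1.8000e+02 1.0000e-02 1.5756e+02] F [-0.12 -0.46 -0.61] grip 1.001 j [-23.6   7.  -10.2  72.8   0.   -1.1]
post1 [([0.595, -0.146, 0.0433], 0.8, [361.0, 267.0]), ([0.4552, -0.169, 0.0461], 0.77, [289.0, 153.0]), ([0.5638, -0.2119, 0.0414], 0.66, [294.0, 263.0]), ([0.4877, -0.1044, 0.0436], 0.61, [362.0, 159.0])]
box [([0.5248, -0.1538, 0.033], 0.91, [330.0, 209.0])]
posts []
```

View pics/w1.png

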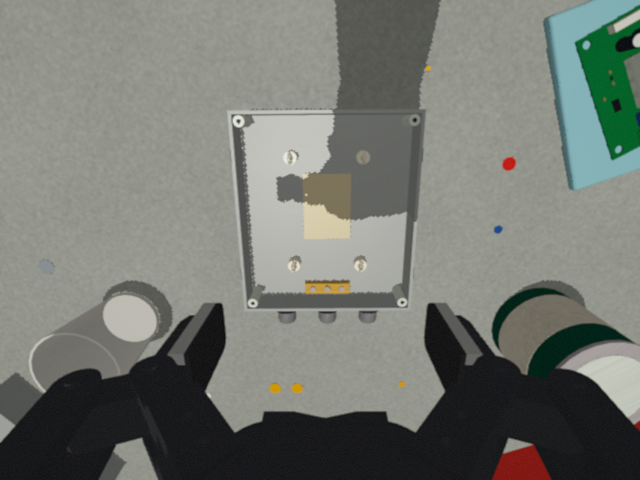

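The box is upright in the view: posts near (290,157), (363,158), (294,265) and (361,265), glands at the bottom (y about 316). I'll take a second, closer view and measure the posts and rim from depth.

```bash
python3 -m pendant '-0.028 -0.002 0.09 0 0 0 1;-0.028 -0.002 0.09 0 0 0 1;-0.028 -0.002 0.09 0 0 0 1;-0.028 -0.002 0.09 0 0 0 1;-0.028 -0.002 0.09 0 0 0 1' | tail -6
cat > box.py <<'E'
from h import *
def ana(d,c):
    w=cloud(d,c); z=w[...,2]
    near=np.hypot(w[...,0]-.523,w[...,1]+.155)<.15
    m=near&(z>.061)&(z<.072); pts=w[m][:,:2]
    (cx,cy),s,a=cv2.minAreaRect((pts*1000).astype(np.float32)); print('rim',cx,cy,s,a,'z',np.percentile(w[m][:,2],[10,50,90]))
    # posts: above floor inside
    ins=np.hypot(w[...,0]-.523,w[...,1]+.155)<.085
    m=(ins&(z>.047)&(z<.075)).astype(np.uint8)
    n,l,stt,cen=cv2.connectedComponentsWithStats(m)
    for i in range(1,n):
        if stt[i,4]<8: continue
        q=w[l==i]; top=q[q[:,2]>np.percentile(q[:,2],60)]
        print('tip px',cen[i].round(),stt[i,4],'mean',q.mean(0).round(4),'top',top.mean(0).round(4))
    f=ins&(z>.028)&(z<.038); print('floor z',np.median(z[f]))
    for zz in (.045,):
        m=ins&(abs(z-zz)<.004); print('n45',m.sum())
E
python3 - <<'E'
from box import *
a=np.load('w1.npz'); print('view1'); ana(a['d'],a)
o=st(); c=camera_params('wrist'); im,d=snapshot('wrist'); np.savez('w2.npz',d=d,pose=c['pose'],K=c['K'])
print('view2'); ana(d,c)
cv2.imwrite('pics/w2.png',im)
for q in ['post1','box']:
    r=spot_point(q,'wrist'); print(q,[(np.round(x['point'],4).tolist(),round(x['p'],2),proj(x['point'],c).round().tolist()) for x in r])
E
```

```text
t: 4.38
position: [0.5441, -0.1688, 0.1593]
eef_rot: [180.0, -0.1, 157.4]
wrist_force: [0.1, -0.5, -0.0]
grip_width: 1.002
finger_force: 0.0
view1
rim 531.6337280273438 -160.67556762695312 (180.0916290283203, 213.3133087158203) 67.9097671508789 z [0.06257896 0.0664732  0.06769974]
tip px [363. 157.] 57 mean [ 0.4857 -0.1036  0.0541] top [ 0.4862 -0.1037  0.0575]
tip px [289. 158.] 54 mean [ 0.459  -0.1695  0.0541] top [ 0.4588 -0.1697  0.0575]
tip px [413. 213.] 234 mean [ 0.5539 -0.0777  0.0595] top [ 0.5539 -0.0774  0.0661]
tip px [293. 266.] 42 mean [ 0.563  -0.2118  0.0538] top [ 0.5639 -0.2122  0.0575]
tip px [360. 266.] 45 mean [ 0.5901 -0.1458  0.0539] top [ 0.5909 -0.1459  0.0576]
floor z 0.034057164388894334
n45 480
t 4.38 pos [ 0.5441 -0.1688  0.1593] rot [ 1.8000e+02 -1.1000e-01  1.5739e+02] F [ 0.1  -0.46 -0.  ] grip 1.002 j [-23.7  13.1 -14.1  62.9   0.   -1.1]
view2
rim 532.7481079101562 -161.11598205566406 (180.0327911376953, 215.76312255859375) 67.97139739990234 z [0.06235892 0.06639521 0.06763254]
tip px [381. 127.] 119 mean [ 0.486  -0.1039  0.0538] top [ 0.4861 -0.1037  0.0576]
tip px [278. 128.] 112 mean [ 0.4593 -0.1697  0.0539] top [ 0.4594 -0.1698  0.0573]
tip px [449. 204.] 591 mean [ 0.5539 -0.0778  0.059 ] top [ 0.5538 -0.0776  0.0657]
tip px [375. 277.] 79 mean [ 0.5899 -0.1461  0.0541] top [ 0.5908 -0.1461  0.0575]
tip px [285. 278.] 78 mean [ 0.5634 -0.2118  0.054 ] top [ 0.5639 -0.2122  0.0578]
floor z 0.0340779906761739
n45 906
post1 [([0.5922, -0.1412, 0.046], 0.89, [381.0, 274.0]), ([0.4874, -0.1, 0.0411], 0.82, [384.0, 127.0]), ([0.4597, -0.1682, 0.0434], 0.61, [282.0, 128.0])]
box [([0.5258, -0.1528, 0.0316], 0.83, [336.0, 201.0])]
```

View pics/w2.png

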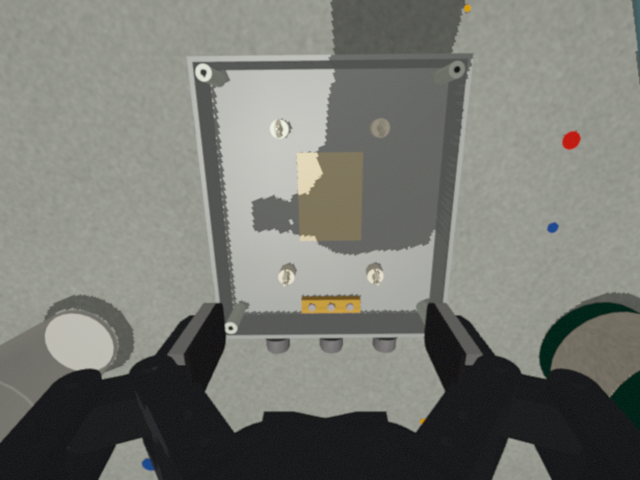

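The closer view shows four posts at (278,128), (381,127), (285,278) and (375,277), with tops at z about 0.058. Both views agree to within 1 mm. Spacing is 113 x 71 mm, box yaw is -22.05°, and the posts' centre is about (0.5256, -0.158). Next is the board.

```bash
python3 -m pendant '0.173 0.309 -0.02 0 0 -29.6 1;0.173 0.309 -0.02 0 0 -29.6 1;0.173 0.309 -0.02 0 0 -29.6 1;0.173 0.309 -0.02 0 0 -29.6 1;0.173 0.309 -0.02 0 0 -29.6 1;0.173 0.309 -0.02 0 0 -29.6 1;0.173 0.309 -0.02 0 0 -29.6 1;0.173 0.309 -0.02 0 0 -29.6 1;0.173 0.309 -0.02 0 0 -29.6 1;0.173 0.309 -0.02 0 0 -29.6 1' | tail -6
cat > bd.py <<'E'
from h import *
def sinkrect(d,c,ref,zr):
    w=cloud(d,c); z=w[...,2]
    m=(np.hypot(w[...,0]-ref[0],w[...,1]-ref[1])<.05)&(z>zr[0])&(z<zr[1])
    n,l,s,_=cv2.connectedComponentsWithStats(m.astype(np.uint8)); i=1+np.argmax(s[1:,4]); q=w[l==i]
    (cx,cy),sz,a=cv2.minAreaRect((q[:,:2]*1000).astype(np.float32)); print('sink',cx,cy,sz,a,'mean',q.mean(0).round(4),'z',np.percentile(q[:,2],[5,50,95]).round(4))
def boardrect(im,c,zb):
    hsv=cv2.cvtColor(im,cv2.COLOR_BGR2HSV); m=cv2.inRange(hsv,(45,80,20),(85,255,200))
    m=cv2.morphologyEx(m,cv2.MORPH_OPEN,np.ones((3,3)))
    n,l,s,cen=cv2.connectedComponentsWithStats(m); i=1+np.argmax(s[1:,4]); v,u=np.nonzero(l==i)
    K=c['K'];T=np.array(c['pose']); r=np.stack([(u-K[0,2])/K[0,0],-(v-K[1,2])/K[1,1],-np.ones(len(u))],-1)@T[:3,:3].T
    p=T[:3,3]+r*((zb-T[2,3])/r[:,2])[:,None]
    print('board px',s[i],'rect at z',zb,cv2.minAreaRect((p[:,:2]*1000).astype(np.float32)))
    return m
E
python3 - <<'E'
from bd import *
o=st(); c=camera_params('wrist'); im,d=snapshot('wrist'); cv2.imwrite('pics/b1.png',im)
w=cloud(d,c); z=w[...,2]; nb=(np.hypot(w[...,0]-.524,w[...,1]-.186)<.06); print('board top z hist',np.histogram(z[nb],np.arange(0,.06,.003)))
sinkrect(d,c,(.524,.186),(.038,.055)); boardrect(im,c,.014)
for q in ['hole1','sink_top','terminal','board']:
    r=spot_point(q,'wrist'); print(q,[(np.round(x['point'],4).tolist(),round(x['p'],2),proj(x['point'],c).round().tolist()) for x in r])
E
```

```text
t: 5.37
position: [0.504, 0.1871, 0.1822]
eef_rot: [179.9, 0.3, -172.6]
wrist_force: [0.7, 0.1, 0.2]
grip_width: 0.997
finger_force: 0.0
t 5.37 pos [0.504  0.1871 0.1822] rot [ 179.88    0.29 -172.65] F [0.71 0.11 0.17] grip 0.997 j [ 13.4   8.6 -16.6  64.4   0.1   6.1]
board top z hist (array([   0,    0,    0,  122, 5519, 3892,  213,  339,  433,  297,  229,
        316,   85,   31,  383,  332,    0,    0,    0]), array([0.   , 0.003, 0.006, 0.009, 0.012, 0.015, 0.018, 0.021, 0.024,
       0.027, 0.03 , 0.033, 0.036, 0.039, 0.042, 0.045, 0.048, 0.051,
       0.054, 0.057]))
sink 523.2862548828125 185.08802795410156 (50.13777160644531, 1.7687370777130127) 7.1411333084106445 mean [0.5222 0.1849 0.0449] z [0.0439 0.045  0.0462]
board px [ 266  166  101  136 9734] rect at z 0.014 ((525.9657592773438, 181.09234619140625), (133.73214721679688, 90.35789489746094), 7.343498229980469)
hole1 [([0.4684, 0.1389, 0.0118], 0.95, [278.0, 171.0]), ([0.4602, 0.2119, 0.013], 0.89, [360.0, 172.0]), ([0.5733, 0.2229, 0.0112], 0.83, [352.0, 287.0]), ([0.5846, 0.151, 0.0143], 0.81, [280.0, 290.0])]
sink_top [([0.5231, 0.1817, 0.0449], 0.73, [317.0, 246.0]), ([0.4721, 0.1386, 0.0129], 0.55, [277.0, 175.0])]
terminal [([0.5781, 0.1929, 0.0268], 0.81, [322.0, 295.0])]
board [([0.5166, 0.1815, 0.0144], 0.83, [318.0, 228.0])]
```

View pics/b1.png

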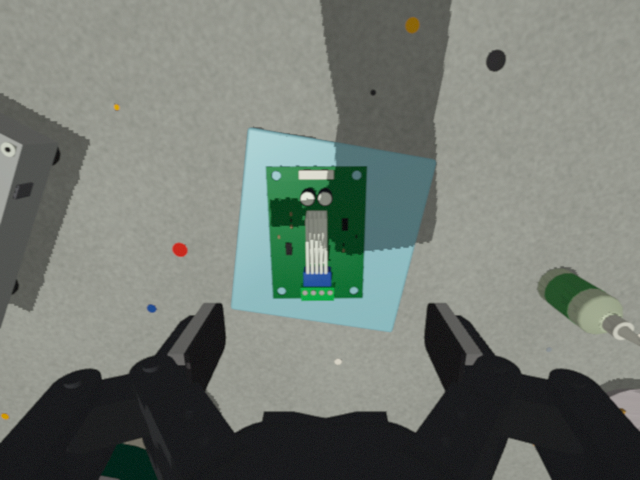

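The terminal block is at the bottom of the view (317,293), which is world +x, the correct end. The sink is at (317,245). Board centre is about (0.523, 0.1815), yaw 7.2°, sink top at z 0.045.

```bash
python3 -m pendant '-0.018 -0.008 0.1 0 0 0.2 1;-0.018 -0.008 0.1 0 0 0.2 1;-0.018 -0.008 0.1 0 0 0.2 1;-0.018 -0.008 0.1 0 0 0.2 1;-0.018 -0.008 0.1 0 0 0.2 1' | tail -6
python3 - <<'E'
from bd import *
o=st(); c=camera_params('wrist'); im,d=snapshot('wrist'); cv2.imwrite('pics/b2.png',im)
sinkrect(d,c,(.524,.183),(.038,.055)); boardrect(im,c,.014)
for q in ['hole1','sink_top']:
    r=spot_point(q,'wrist'); print(q,[(np.round(x['point'],4).tolist(),round(x['p'],2),proj(x['point'],c).round().tolist()) for x in r])
print(totool(np.array([.523,.1815,.020])-o['position']))
E
```

```text
t: 6.03
position: [0.5215, 0.1755, 0.0784]
eef_rot: [-180.0, -0.2, -173.3]
wrist_force: [0.2, -1.4, 0.1]
grip_width: 0.999
finger_force: 0.0
t 6.03 pos [0.5215 0.1755 0.0784] rot [-179.98   -0.18 -173.29] F [ 0.22 -1.45  0.13] grip 0.999 j [ 11.9  15.8 -21.5  52.9   0.    5.2]
sink 523.2285766601562 184.9588623046875 (50.11548614501953, 2.2943387031555176) 7.58734130859375 mean [0.5216 0.1847 0.0445] z [0.042  0.0448 0.0459]
board px [  259   158   153   198 20558] rect at z 0.014 ((527.2927856445312, 181.68479919433594), (136.23866271972656, 90.7701416015625), 7.49393892288208)
hole1 [([0.5824, 0.1523, 0.0154], 0.96, [283.0, 336.0]), ([0.4696, 0.1424, 0.0152], 0.95, [282.0, 169.0]), ([0.4586, 0.2128, 0.0109], 0.94, [401.0, 164.0]), ([0.5739, 0.2261, 0.0089], 0.76, [389.0, 331.0]), ([0.5806, 0.1926, 0.0272], 0.32, [343.0, 350.0])]
sink_top [([0.5217, 0.1854, 0.0457], 0.85, [345.0, 278.0])]
[-0.00197528  0.00570872  0.05845153]
```

View pics/b2.png

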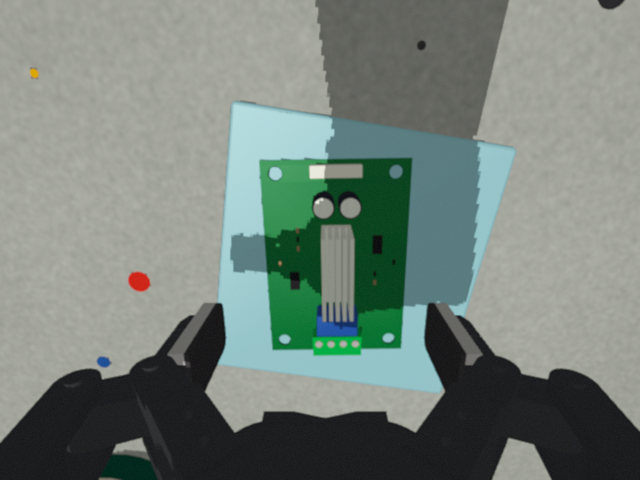

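The open gripper straddles the board evenly and the sink is at (337,275). I'll go down to grasp it.

```bash
python3 -m pendant '-0.002 0.0072 0.03 0 0 -0.6 1;-0.002 0.0072 0.03 0 0 -0.6 1;-0.002 0.0072 0.0585 0 0 -0.6 1;-0.002 0.0072 0.0585 0 0 -0.6 1;-0.002 0.0072 0.0585 0 0 -0.6 0.1;-0.002 0.0072 0.0585 0 0 -0.6 0.1;-0.002 0.0072 0.0585 0 0 -0.6 0.1;-0.002 0.0072 0.0585 0 0 -0.6 0.1;-0.002 0.0072 0.0585 0 0 -0.6 0.1;-0.002 0.0072 0.0585 0 0 -0.6 0.1'; python3 -m pendant '0 0 0 0 0 0 0.1;0 0 0 0 0 0 0.1;0 0 0 0 0 0 0.1;0 0 0 0 0 0 0.1' ; python3 -c "
from h import *
st()"
```

```text
t: 7.02
position: [0.5246, 0.1844, 0.0221]
eef_rot: [-180.0, 0.1, -172.6]
wrist_force: [2.2, 0.3, -2.3]
grip_width: 0.199
finger_force: 59.5
t: 7.35
position: [0.5246, 0.1845, 0.022]
eef_rot: [-180.0, 0.1, -172.6]
wrist_force: [0.0, -0.8, 6.2]
grip_width: 0.198
finger_force: 60.9
t 7.35 pos [0.5246 0.1845 0.022 ] rot [-1.7999e+02  1.2000e-01 -1.7257e+02] F [ 0.01 -0.79  6.24] grip 0.198 j [ 12.7  20.1 -23.8  46.   -0.    5.3]
```

```bash
python3 -m pendant '0 0 -0.06 0 0 0 0.1;0 0 -0.06 0 0 0 0.1;0 0 -0.13 0 0 0 0.1;0 0 -0.13 0 0 0 0.1;0 0 -0.13 0 0 0 0.1;0 0 -0.13 0 0 0 0.1;0 0 -0.13 0 0 0 0.1;0 0 -0.13 0 0 0 0.1'
cat > held.py <<'E'
from bd import *
def held(name=None):
    o=st(); c=camera_params('wrist'); im,d=snapshot('wrist')
    if name: cv2.imwrite(name,im)
    Rt=R.from_euler('xyz',o['eef_rot'],degrees=True).as_matrix(); w=(cloud(d,c)-o['position'])@Rt  # tool coords
    m=(np.abs(w[...,0])<.1)&(np.abs(w[...,1])<.06)&(w[...,2]>-.004)&(w[...,2]<.014)
    b,g,r=[im[...,i].astype(int) for i in range(3)]; m&=(g>b+12)&(g>r+12)
    q=w[m]; 
    A=np.c_[q[:,:2],np.ones(len(q))]; k=np.linalg.lstsq(A,q[:,2],rcond=None)[0]; print('plane z=',k.round(4),'n',len(q))
    res=abs(A@k-q[:,2])<.0025; q=q[res]
    print('board in tool',cv2.minAreaRect((q[:,:2]*1000).astype(np.float32)),q.min(0).round(4),q.max(0).round(4))
    for qn in ['hole1','terminal']:
        for x in spot_point(qn,'wrist'): print(qn,np.round((np.array(x['point'])-o['position'])@Rt,4),round(x['p'],2))
E
python3 -c "
from held import *
held('pics/h1.png')"
```

```text
t: 8.02
position: [0.5213, 0.1839, 0.1483]
eef_rot: [-180.0, -0.3, -172.6]
wrist_force: [0.9, -1.0, -1.9]
grip_width: 0.194
finger_force: 59.8
t 8.02 pos [0.5213 0.1839 0.1483] rot [-179.98   -0.29 -172.56] F [ 0.88 -1.04 -1.86] grip 0.194 j [ 12.7  12.1 -16.8  61.4   0.    5.3]
plane z= [ 0.03   -0.0017  0.0059] n 24363
board in tool ((8.764591217041016, -1.95257568359375), (113.96292114257812, 90.6944351196289), 0.08842851221561432) [-0.0482 -0.0472  0.002 ] [0.0657 0.0435 0.0092]
hole1 [0.0571 0.0387 0.012 ] 0.56
terminal [ 0.0022  0.0009 -0.0212] 0.67
terminal [-0.052   0.0009 -0.0049] 0.62
```

View pics/h1.png

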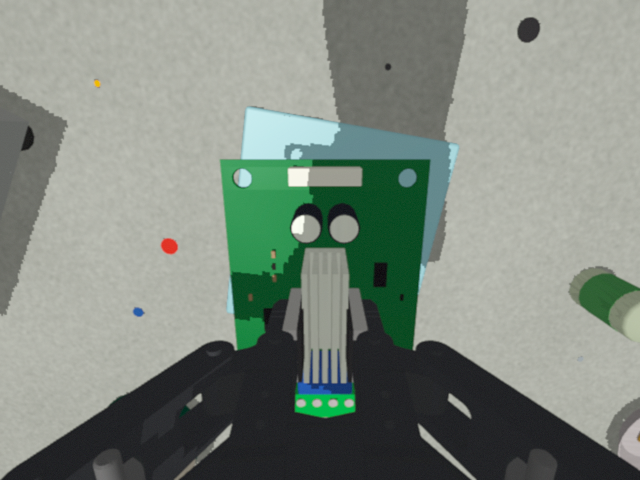

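The board hangs squarely in the grip, with header-end holes at (242,178) and (407,178). I'll back-project these holes precisely and check the camera offset.

```bash
cat > holes.py <<'E'
from h import *
def camtool():
    o=get_obs(); c=camera_params('wrist'); Rt=R.from_euler('xyz',o['eef_rot'],degrees=True).as_matrix(); T=np.array(c['pose'])
    M=np.eye(4); M[:3,:3]=Rt.T@T[:3,:3]; M[:3,3]=Rt.T@(T[:3,3]-o['position']); return M,c
def ontool(u,v,M,K,zt,pl=0):
    r=M[:3,:3]@np.array([(u-K[0,2])/K[0,0],-(v-K[1,2])/K[1,1],-1]); s=(zt-M[2,3])/r[2]; return M[:3,3]+s*r
E
python3 - <<'E'
from holes import *
M,c=camtool(); print(M.round(4)); K=c['K']
im=cv2.imread('pics/h1.png')
for u,v in [(242,178),(407,178),(221,160),(430,160),(294,395),(356,395),(289,177),(362,177)]:
    print((u,v),[ontool(u,v,M,K,z).round(4).tolist() for z in (.006,.008)])
E
```

```text
[[-4.000e-04  9.528e-01  3.037e-01  7.760e-02]
 [ 1.000e+00  7.000e-04 -9.000e-04 -1.900e-03]
 [-1.000e-03  3.037e-01 -9.528e-01 -1.436e-01]
 [ 0.000e+00  0.000e+00  0.000e+00  1.000e+00]]
(242, 178) [[0.0577, -0.0373, 0.006], [0.0574, -0.0378, 0.008]]
(407, 178) [[0.0577, 0.0337, 0.006], [0.0574, 0.0342, 0.008]]
(221, 160) [[0.0653, -0.0457, 0.006], [0.0651, -0.0463, 0.008]]
(430, 160) [[0.0652, 0.043, 0.006], [0.0651, 0.0436, 0.008]]
(294, 395) [[-0.0569, -0.0181, 0.006], [-0.0587, -0.0183, 0.008]]
(356, 395) [[-0.0569, 0.0149, 0.006], [-0.0587, 0.0151, 0.008]]
(289, 177) [[0.0581, -0.0171, 0.006], [0.0579, -0.0173, 0.008]]
(362, 177) [[0.0581, 0.0143, 0.006], [0.0578, 0.0146, 0.008]]
```

```bash
python3 -m pendant '0.004 -0.034 0 0 0 3 0.1;0.008 -0.068 0 0 0 6 0.1;0.012 -0.102 0 0 0 9 0.1;0.016 -0.136 0 0 0 12 0.1;0.02 -0.17 0 0 0 15 0.1;0.024 -0.204 0 0 0 18 0.1;0.028 -0.238 0 0 0 21 0.1;0.032 -0.272 0 0 0 24 0.1;0.036 -0.306 0 0 0 27 0.1;0.0396 -0.338 0 0 0 29.5 0.1' >/dev/null; python3 -m pendant '0 0 0 0 0 0 0.1;0 0 0.03 0 0 0 0.1;0 0 0.03 0 0 0 0.1;0 0 0.03 0 0 0 0.1'; python3 -c "
from holes import *
o=st(); print(totool(np.array([.5258,-.1566,.08])-o['position'])); print(camtool()[0][:3,3])"
```

```text
t: 9.33
position: [0.5254, -0.1547, 0.1184]
eef_rot: [180.0, -0.4, 157.9]
wrist_force: [-0.5, 0.5, -2.6]
grip_width: 0.198
finger_force: 59.9
t 9.33 pos [ 0.5254 -0.1547  0.1184] rot [179.98  -0.38 157.94] F [-0.49  0.49 -2.61] grip 0.198 j [-23.2  13.2 -19.3  57.8   0.   -1.1]
[-0.00133633 -0.00160888  0.03838611]
[ 0.07667033 -0.0015284  -0.14361368]
```

```bash
python3 -m pendant '-0.001 -0.0016 0.02 0 0 0 0.1;-0.001 -0.0016 0.036 0 0 0 0.1;-0.001 -0.0016 0.036 0 0 0 0.1;-0.001 -0.0016 0.036 0 0 0 0.1;-0.001 -0.0016 0.036 0 0 0 0.1'; python3 -c "
from held import *
held('pics/h2.png')
im=cv2.imread('pics/h2.png'); cv2.imwrite('pics/h2c.png',cv2.resize(im[120:320,200:460],None,fx=3,fy=3,interpolation=cv2.INTER_CUBIC))
im,d=snapshot('scene'); cv2.imwrite('pics/s2.png',im)
"
```

```text
t: 9.75
position: [0.5291, -0.1576, 0.086]
eef_rot: [180.0, 0.1, 158.0]
wrist_force: [0.2, 0.0, -1.9]
grip_width: 0.199
finger_force: 59.9
t 9.75 pos [ 0.5291 -0.1576  0.086 ] rot [1.8000e+02 8.0000e-02 1.5798e+02] F [ 0.16  0.02 -1.9 ] grip 0.199 j [-23.3  15.3 -21.1  53.5   0.   -1.3]
plane z= [ 0.0291 -0.0011  0.0059] n 24554
board in tool ((7.900936126708984, -1.5003280639648438), (113.94266510009766, 90.48877716064453), 0.019902938976883888) [-0.0491 -0.0467  0.0023] [0.0649 0.0438 0.0092]
hole1 [ 0.0593 -0.0356  0.0088] 0.74
hole1 [0.0606 0.0357 0.0125] 0.67
terminal [-0.0539  0.0062 -0.0035] 0.93
```

View pics/h2c.png

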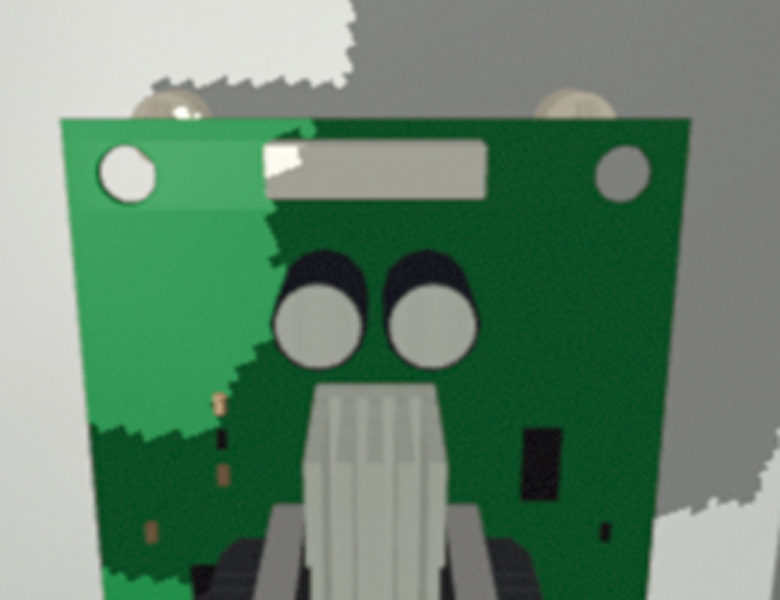

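The crop shows holes at original px (242,178) and (407,178). The stems peek out beyond the board edge at (257,149) and (392,149), so it's laterally centred and the board must go about 3 mm further along tool +x. I'll let the arm settle, then read again.

```bash
python3 -m pendant '0.003 0 0 0 0 0 0.1;0.003 0 0 0 0 0 0.1;0.003 0 0 0 0 0 0.1;0.003 0 0 0 0 0 0.1'
cat > stem.py <<'E'
from holes import *
def run(name):
    o=st(); c=camera_params('wrist'); K=c['K']; im,d=snapshot('wrist'); cv2.imwrite(name+'.png',im); cv2.imwrite(name+'c.png',cv2.resize(im[120:260,200:460],None,fx=3,fy=3,interpolation=cv2.INTER_CUBIC))
    print(totool(np.array([.5258,-.1566,.07])-o['position']))
    M=camtool()[0]; M[:2,3]=.0778,0
    w=(cloud(d,c)-o['position'])
    return M,K,o
E
python3 -c "
from stem import *
run('pics/h3')"
```

```text
t: 10.28
position: [0.5254, -0.1566, 0.0849]
eef_rot: [180.0, 0.0, 157.9]
wrist_force: [-0.5, 1.0, -2.5]
grip_width: 0.198
finger_force: 59.9
t 10.28 pos [ 0.5254 -0.1566  0.0849] rot [1.8000e+02 1.0000e-02 1.5793e+02] F [-0.5   1.03 -2.5 ] grip 0.198 j [-23.4  15.1 -21.6  53.4   0.   -1.3]
[-0.00033055  0.00015484  0.01490492]
```

View pics/h3c.png

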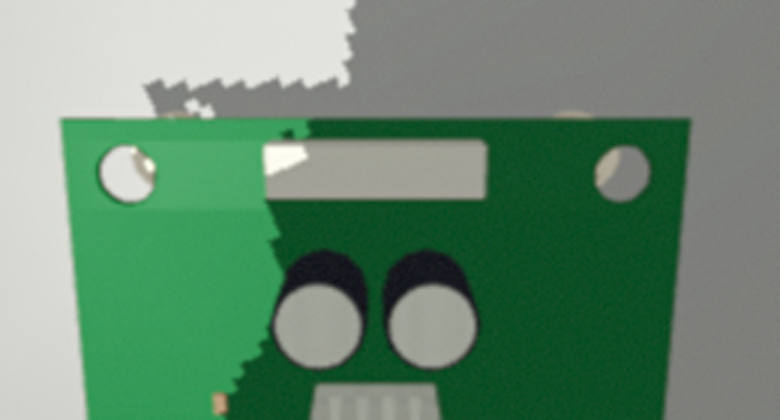

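Stem axes now lie at tool x of about 0.058, the same as the holes, and the lateral midpoints agree. I'll lower in steps, watching position and force.

```bash
python3 -m pendant '0 0 0.004 0 0 0 0.1;0 0 0.008 0 0 0 0.1;0 0 0.012 0 0 0 0.1;0 0 0.016 0 0 0 0.1;0 0 0.016 0 0 0 0.1;0 0 0.016 0 0 0 0.1;0 0 0.016 0 0 0 0.1'; python3 -c "
from h import *
o=st(); print(totool(np.array([.5258,-.1566,.061])-o['position']))"
```

```text
t: 10.92
position: [0.5255, -0.1566, 0.0687]
eef_rot: [180.0, -0.0, 157.9]
wrist_force: [-0.3, -0.8, -1.9]
grip_width: 0.198
finger_force: 59.9
t 10.92 pos [ 0.5255 -0.1566  0.0687] rot [ 1.8000e+02 -1.0000e-02  1.5794e+02] F [-0.34 -0.77 -1.93] grip 0.198 j [-23.3  16.1 -22.4  51.5   0.   -1.3]
[-2.85248979e-04  8.94586417e-05  7.69662202e-03]
```

```bash
python3 -m pendant '0 0 0.002 0 0 0 0.1;0 0 0.004 0 0 0 0.1;0 0 0.006 0 0 0 0.1;0 0 0.007 0 0 0 0.1;0 0 0.007 0 0 0 0.1;0 0 0.007 0 0 0 0.1'; python3 -c "
from stem import *
run('pics/h4'); im,d=snapshot('scene'); cv2.imwrite('pics/s3.png',im)
c=camera_params('scene'); print(proj([.5256,-.158,.05],c))"
```

```text
t: 11.42
position: [0.5259, -0.1567, 0.062]
eef_rot: [180.0, 0.0, 157.9]
wrist_force: [1.1, -1.0, -2.1]
grip_width: 0.194
finger_force: 60.1
t 11.42 pos [ 0.5259 -0.1567  0.062 ] rot [1.8000e+02 4.0000e-02 1.5794e+02] F [ 1.11 -0.97 -2.06] grip 0.194 j [-23.4  16.6 -22.8  50.6   0.   -1.3]
[ 9.62770471e-05  1.17911021e-04 -8.04467622e-03]
[331.85486841 192.99181222]
```

View pics/h4c.png

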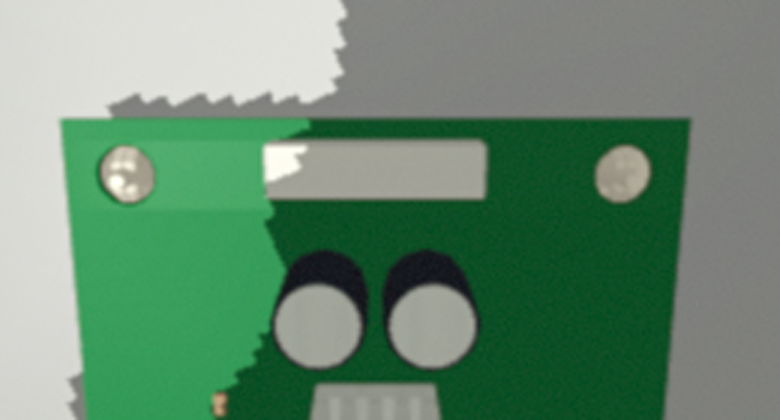

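The post tips fill both header-end holes at crop (127,173) and (622,173), and there is no contact load yet. I'll go a little lower, then release.

```bash
python3 -m pendant '0 0 0.001 0 0 0 0.1;0 0 0.002 0 0 0 0.1;0 0 0.003 0 0 0 0.1;0 0 0.003 0 0 0 0.1;0 0 0.003 0 0 0 0.1'; python3 -m pendant '0 0 0 0 0 0 0.3;0 0 0 0 0 0 0.45;0 0 0 0 0 0 0.45;0 0 0 0 0 0 0.45;0 0 0 0 0 0 0.45;0 0 -0.01 0 0 0 0.45;0 0 -0.04 0 0 0 0.45;0 0 -0.075 0 0 0 0.45;0 0 -0.075 0 0 0 0.45;0 0 -0.075 0 0 0 0.45'
python3 - <<'E'
from bd import *
o=st(); c=camera_params('wrist'); im,d=snapshot('wrist'); cv2.imwrite('pics/p1.png',im)
w=cloud(d,c); z=w[...,2]; b,g,r=[im[...,i].astype(int) for i in range(3)]
m=(np.hypot(w[...,0]-.525,w[...,1]+.157)<.09)&(z>.03)&(z<.062)&(g>b+12)&(g>r+12)
q=w[m]; A=np.c_[q[:,0]-.5256,q[:,1]+.1581,np.ones(len(q))]; k=np.linalg.lstsq(A,q[:,2],rcond=None)[0]
for _ in range(3): ok=abs(A@k-q[:,2])<.002; k=np.linalg.lstsq(A[ok],q[ok,2],rcond=None)[0]
print('plane',k.round(4)); print(cv2.minAreaRect((q[ok][:,:2]*1000).astype(np.float32)))
for h in spot_point('hole1','wrist'): print(np.round(h['point'],4),round(h['p'],2))
E
```

```text
t: 11.93
position: [0.526, -0.1568, 0.0592]
eef_rot: [180.0, 0.1, 157.9]
wrist_force: [0.1, -0.2, 1.0]
grip_width: 0.201
finger_force: 60.3
t: 12.77
position: [0.528, -0.1577, 0.1373]
eef_rot: [-180.0, 0.4, 157.9]
wrist_force: [-0.6, 0.1, -0.1]
grip_width: 0.449
finger_force: 0.0
t 12.77 pos [ 0.528  -0.1577  0.1373] rot [-179.99    0.39  157.94] F [-0.65  0.11 -0.11] grip 0.449 j [-23.3  12.  -18.3  59.3   0.   -1.3]
plane [-0.0001  0.001   0.0531]
((525.890625, -158.364990234375), (90.42900848388672, 130.39273071289062), 67.89663696289062)
[ 0.4841 -0.0994  0.0502] 0.87
[ 0.5639 -0.2133  0.0529] 0.79
[ 0.4571 -0.1703  0.0498] 0.66
[ 0.5879 -0.1444  0.0488] 0.61
```

View pics/p1.png

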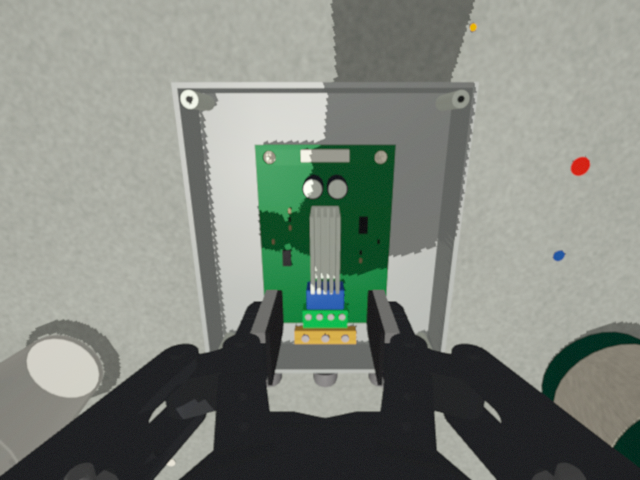

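The board sits flat on the barbs, its measured centre within 0.4 mm of the posts' centre, with all four holes on their tips. The terminal is at the gland end (325,318). Next I'll shut the fingers and go over push1.

```bash
python3 -m pendant '-0.035 0.036 0 0 0 0 0;-0.035 0.036 0 0 0 0 0;-0.035 0.036 0.06 0 0 0 0;-0.035 0.036 0.06 0 0 0 0;-0.035 0.036 0.06 0 0 0 0;-0.035 0.036 0.06 0 0 0 0;-0.035 0.036 0.06 0 0 0 0;-0.035 0.036 0.06 0 0 0 0'; python3 -c "
from h import *
o=st(); print(totool(np.array([.5741,-.1374,.055])-o['position']))"
```

```text
t: 13.53
position: [0.5726, -0.1369, 0.0753]
eef_rot: [180.0, 0.2, 157.9]
wrist_force: [-0.0, -0.2, 0.3]
grip_width: -0.001
finger_force: 0.0
t 13.53 pos [ 0.5726 -0.1369  0.0753] rot [1.7999e+02 1.5000e-01 1.5793e+02] F [-0.04 -0.25  0.34] grip -0.001 j [-19.7  19.2 -17.1  53.5   0.    2.3]
[-0.00146773  0.00011683  0.0203337 ]
```

```bash
python3 -m pendant '-0.001 0 0.008 0 0 0 0;-0.001 0 0.016 0 0 0 0;-0.001 0 0.021 0 0 0 0;-0.001 0 0.022 0 0 0 0;-0.001 0 0.023 0 0 0 0;-0.001 0 0.024 0 0 0 0;-0.001 0 0.025 0 0 0 0;-0.001 0 0.025 0 0 0 0;-0.001 0 0.025 0 0 0 0'
```

```text
t: 14.28
position: [0.5719, -0.1366, 0.0489]
eef_rot: [-180.0, -0.1, 157.9]
wrist_force: [-2.6, -0.2, 4.0]
grip_width: 0.003
finger_force: 1.6
```

```bash
python3 -m pendant '0 0 0.001 0 0 0 0;0 0 0.002 0 0 0 0;0 0 0.003 0 0 0 0;0 0 0.003 0 0 0 0'
```

```text
t: 14.62
position: [0.5722, -0.1367, 0.0461]
eef_rot: [-180.0, -0.0, 157.9]
wrist_force: [-4.7, 0.8, 6.3]
grip_width: 0.001
finger_force: 3.2
```

```bash
python3 -m pendant '0.001 0 0.001 0 0 0 0;0.001 0 0.002 0 0 0 0;0.001 0 0.002 0 0 0 0'
```

```text
t: 14.87
position: [0.5721, -0.1367, 0.0447]
eef_rot: [-180.0, 0.1, 157.9]
wrist_force: [-3.4, 0.3, 7.3]
grip_width: -0.003
finger_force: 4.0
```

```bash
python3 -m pendant '0 0 0.001 0 0 0 0;0 0 0.002 0 0 0 0;0 0 0.002 0 0 0 0'
```

```text
t: 15.12
position: [0.5722, -0.1367, 0.043]
eef_rot: [-180.0, 0.1, 157.9]
wrist_force: [-4.4, 0.4, 8.9]
grip_width: -0.003
finger_force: 4.8
```

```bash
python3 -m pendant '0 0 0.001 0 0 0 0;0 0 0.001 0 0 0 0;0 0 0.002 0 0 0 0;0 0 0.002 0 0 0 0'
```

```text
t: 15.45
position: [0.5725, -0.1367, 0.041]
eef_rot: [180.0, 0.1, 157.9]
wrist_force: [-2.8, 0.7, 8.1]
grip_width: -0.001
finger_force: 4.0
```

```bash
python3 -m pendant '0 0 0.001 0 0 0 0;0 0 0.001 0 0 0 0;0 0 0.0015 0 0 0 0;0 0 0.0015 0 0 0 0'
```

```text
t: 15.78
position: [0.5725, -0.1367, 0.0397]
eef_rot: [180.0, 0.1, 157.9]
wrist_force: [-3.9, 0.3, 10.8]
grip_width: -0.005
finger_force: 4.8
```

The force dropped while pressing on and then stiffened again, which suggests a click. I'll lift, go over push2 and check with depth.

```bash
python3 -m pendant '0 0 -0.01 0 0 0 0;0 0 -0.04 0 0 0 0;0 -0.036 -0.048 0 0 0 0;0 -0.072 -0.048 0 0 0 0;0 -0.072 -0.048 0 0 0 0;0 -0.072 -0.04 0 0 0 0;0 -0.072 -0.04 0 0 0 0;0 -0.072 -0.04 0 0 0 0'
cat > plane.py <<'E'
from h import *
o=st(); c=camera_params('wrist'); im,d=snapshot('wrist'); cv2.imwrite('pics/last.png',im)
w=cloud(d,c); z=w[...,2]; b,g,r=[im[...,i].astype(int) for i in range(3)]
m=(np.hypot(w[...,0]-.525,w[...,1]+.157)<.09)&(z>.03)&(z<.068)&(g>b+12)&(g>r+12)
a=np.radians(-22.05); X=np.array([np.cos(a),np.sin(a)]);Y=np.array([-X[1],X[0]])
q=w[m]; dd=q[:,:2]-[.5257,-.1582]; A=np.c_[dd@X,dd@Y,np.ones(len(q))]
k=np.linalg.lstsq(A,q[:,2],rcond=None)[0]
for t in (.006,.004,.002,.002,.002): ok=abs(A@k-q[:,2])<t; k=np.linalg.lstsq(A[ok],q[ok,2],rcond=None)[0]
print('slopes',k.round(4),'n',ok.sum())
for i,(x,y) in enumerate([(57,36),(57,-36),(-57,36),(-57,-36)],1): print('corner',i,'top z',round((k[0]*x+k[1]*y)+k[2]*1000,1),'mm')
p=np.array([[.5741,-.1374],[.5471,-.2041],[.5037,-.1089],[.4767,-.1756]])
for i in range(4): print('to push',i+1,totool(np.r_[p[i],.055]-o['position']).round(4))
E
python3 plane.py
```

```text
t: 16.45
position: [0.5437, -0.2019, 0.077]
eef_rot: [180.0, -0.1, 158.0]
wrist_force: [-0.6, -0.1, -0.4]
grip_width: 0.001
finger_force: 0.0
t 16.45 pos [ 0.5437 -0.2019  0.077 ] rot [ 1.7996e+02 -1.3000e-01  1.5798e+02] F [-0.59 -0.12 -0.35] grip 0.001 j [-26.8  18.5 -17.9  53.8   0.   -4.8]
slopes [-0.0362 -0.0769  0.0518] n 28259
corner 1 top z 46.9 mm
corner 2 top z 52.5 mm
corner 3 top z 51.0 mm
corner 4 top z 56.6 mm
to push 1 [-0.004   0.0712  0.022 ]
to push 2 [-0.004  -0.0008  0.022 ]
to push 3 [0.0719 0.0713 0.0222]
to push 4 [ 0.072  -0.0007  0.0221]
```

Corner 1 is home: it has dropped 6 mm and the opposite corner has risen. Now corner 2.

```bash
python3 -m pendant '-0.003 -0.001 0.01 0 0 0 0;-0.003 -0.001 0.02 0 0 0 0;-0.003 -0.001 0.024 0 0 0 0;-0.003 -0.001 0.026 0 0 0 0;-0.003 -0.001 0.028 0 0 0 0;-0.003 -0.001 0.029 0 0 0 0;-0.003 -0.001 0.03 0 0 0 0;-0.003 -0.001 0.03 0 0 0 0'
```

```text
t: 17.17
position: [0.5464, -0.2047, 0.0484]
eef_rot: [180.0, -0.1, 157.9]
wrist_force: [-1.5, 1.2, 3.5]
grip_width: 0.002
finger_force: 1.9
```

```bash
python3 -m pendant '0 0 0.001 0 0 0 0;0 0 0.002 0 0 0 0;0 0 0.003 0 0 0 0;0 0 0.003 0 0 0 0'
```

```text
t: 17.5
position: [0.5469, -0.2053, 0.0455]
eef_rot: [-180.0, 0.0, 157.9]
wrist_force: [0.5, 0.5, 0.0]
grip_width: 0.002
finger_force: 0.0
```

```bash
python3 -m pendant '0 0 0.001 0 0 0 0;0 0 0.002 0 0 0 0;0 0 0.002 0 0 0 0'
```

```text
t: 17.75
position: [0.5471, -0.2055, 0.0435]
eef_rot: [-180.0, 0.0, 157.9]
wrist_force: [-0.8, 0.8, 4.2]
grip_width: -0.001
finger_force: 2.2
```

```bash
python3 -m pendant '0 0 -0.02 0 0 0 0;0 0 -0.042 0 0 0 0;0.038 0.036 -0.045 0 0 0 0;0.076 0.072 -0.045 0 0 0 0;0.076 0.072 -0.04 0 0 0 0;0.076 0.072 -0.034 0 0 0 0;0.076 0.072 -0.034 0 0 0 0;0.076 0.072 -0.034 0 0 0 0'; python3 plane.py
```

```text
t: 18.42
position: [0.504, -0.1105, 0.077]
eef_rot: [-180.0, 0.0, 157.9]
wrist_force: [0.1, 0.7, -0.3]
grip_width: 0.001
finger_force: 0.0
t 18.42 pos [ 0.504  -0.1105  0.077 ] rot [-1.7997e+02  5.0000e-02  1.5794e+02] F [ 0.09  0.69 -0.33] grip 0.001 j [-19.5  12.6 -26.   51.4  -0.    2.5]
slopes [-0.0563  0.0002  0.0497] n 11779
corner 1 top z 46.5 mm
corner 2 top z 46.5 mm
corner 3 top z 52.9 mm
corner 4 top z 52.9 mm
to push 1 [-0.0751  0.0015  0.0221]
to push 2 [-0.0752 -0.0705  0.0221]
to push 3 [0.0009 0.0014 0.022 ]
to push 4 [ 0.0008 -0.0706  0.022 ]
```

The gland end is home, with both corners at 46.5. Now the header end at push3.

```bash
python3 -m pendant '0.001 0.001 0.01 0 0 0 0;0.001 0.001 0.02 0 0 0 0;0.001 0.001 0.024 0 0 0 0;0.001 0.001 0.026 0 0 0 0;0.001 0.001 0.028 0 0 0 0;0.001 0.001 0.029 0 0 0 0;0.001 0.001 0.03 0 0 0 0;0.001 0.001 0.03 0 0 0 0'
```

```text
t: 19.13
position: [0.5024, -0.1087, 0.0474]
eef_rot: [-180.0, -0.0, 157.9]
wrist_force: [-2.5, -0.3, 3.4]
grip_width: -0.001
finger_force: 2.0
```

```bash
python3 -m pendant '0 0 0.001 0 0 0 0;0 0 0.002 0 0 0 0;0 0 0.003 0 0 0 0;0 0 0.003 0 0 0 0'
```

```text
t: 19.47
position: [0.5026, -0.1087, 0.0448]
eef_rot: [-180.0, -0.0, 157.9]
wrist_force: [-3.6, -0.8, 7.9]
grip_width: -0.001
finger_force: 3.5
```

```bash
python3 -m pendant '0 0 0.001 0 0 0 0;0 0 0.002 0 0 0 0;0 0 0.002 0 0 0 0'
```

```text
t: 19.72
position: [0.5027, -0.1087, 0.0431]
eef_rot: [-180.0, -0.0, 157.9]
wrist_force: [-4.3, 0.2, 9.8]
grip_width: -0.001
finger_force: 4.4
```

```bash
python3 -m pendant '0 0 0.001 0 0 0 0;0 0 0.002 0 0 0 0;0 0 0.002 0 0 0 0'
```

```text
t: 19.97
position: [0.5027, -0.1087, 0.0413]
eef_rot: [-180.0, -0.0, 157.9]
wrist_force: [-5.0, -0.0, 10.7]
grip_width: 0.003
finger_force: 5.4
```

```bash
python3 -m pendant '0.001 0 0.001 0 0 0 0;0.001 0 0.0015 0 0 0 0;0.001 0 0.0015 0 0 0 0'
```

```text
t: 20.22
position: [0.5026, -0.1087, 0.0404]
eef_rot: [-180.0, 0.1, 157.9]
wrist_force: [-4.5, -0.8, 11.7]
grip_width: 0.003
finger_force: 6.0
```

```bash
python3 -m pendant '0 0 0.001 0 0 0 0;0 0 0.0015 0 0 0 0;0 0 0.0015 0 0 0 0'
```

```text
t: 20.47
position: [0.5027, -0.1086, 0.0386]
eef_rot: [-180.0, 0.1, 157.9]
wrist_force: [-3.7, -0.0, 9.5]
grip_width: -0.004
finger_force: 4.7
```

```bash
python3 -m pendant '0 0 0.001 0 0 0 0;0 0 0.0015 0 0 0 0;0 0 0.0015 0 0 0 0'
```

```text
t: 20.72
position: [0.5027, -0.1086, 0.0373]
eef_rot: [-180.0, 0.1, 157.9]
wrist_force: [-4.3, -0.4, 10.4]
grip_width: 0.002
finger_force: 5.6
```

```bash
python3 -m pendant '0 0 -0.02 0 0 0 0;0 0 -0.042 0 0 0 0;0 -0.036 -0.045 0 0 0 0;0 -0.072 -0.045 0 0 0 0;0 -0.072 -0.045 0 0 0 0;0 -0.072 -0.04 0 0 0 0;0 -0.072 -0.04 0 0 0 0;0 -0.072 -0.04 0 0 0 0'; python3 plane.py
```

```text
t: 21.38
position: [0.4747, -0.1739, 0.075]
eef_rot: [180.0, -0.1, 158.0]
wrist_force: [-0.1, 0.9, -0.5]
grip_width: 0.005
finger_force: 0.0
t 21.38 pos [ 0.4747 -0.1739  0.075 ] rot [ 1.7995e+02 -7.0000e-02  1.5798e+02] F [-0.15  0.88 -0.48] grip 0.005 j [-27.5  11.8 -27.3  51.    0.   -5.5]
slopes [-0.0003  0.0006  0.0463] n 11043
corner 1 top z 46.3 mm
corner 2 top z 46.3 mm
corner 3 top z 46.4 mm
corner 4 top z 46.3 mm
to push 1 [-0.0786  0.0711  0.02  ]
to push 2 [-0.0785 -0.0009  0.0199]
to push 3 [-0.0026  0.0711  0.02  ]
to push 4 [-0.0025 -0.0008  0.02  ]
```

All four corners measure 46.3–46.4 mm, flat, 6.8 mm below where the board first rested, so every corner is home. I'll retreat, check once more and hand in.

```bash
python3 -m pendant '0 0 -0.04 0 0 0 0;-0.04 0.036 -0.08 0 0 0 0;-0.04 0.036 -0.11 0 0 0 0;-0.04 0.036 -0.11 0 0 0 0;-0.04 0.036 -0.11 0 0 0 0;-0.04 0.036 -0.11 0 0 0 0;-0.04 0.036 -0.11 0 0 0 0' | head -2; python3 plane.py | sed -n 2,6p; python3 -c "
from h import *
im,d=snapshot('scene')
for q in ['tin','cup','dropper']:
    r=spot_point(q,'scene'); print(q,np.round(r[0]['point'],3) if r else None)
print(ctrl.job_done())"
```

```text
t: 22.02
position: [0.5237, -0.1556, 0.1838]
slopes [-0.0006  0.0009  0.0463] n 11665
corner 1 top z 46.3 mm
corner 2 top z 46.3 mm
corner 3 top z 46.4 mm
corner 4 top z 46.3 mm
tin [0.772 0.031 0.   ]
cup [ 0.565 -0.447 -0.002]
dropper [ 0.552  0.428 -0.004]
the job is handed in; nothing more can be done
None
```

The job is handed in at about 22 s: the board lies flat on all four standoffs with the terminal block at the gland end, the highest push reading was about 12 N, and the tin, cup and dropper bottle did not move (the hand-in gave no verdict).

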